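# Tip three gudgeon pins out of the parts cup

### The arm

A 7-joint arm with a two-finger parallel gripper is mounted at the origin on the work surface. World frame = base frame: x ahead of the robot, y to its left, z up, the work surface at z = 0. Lengths are in m, angles in rad, forces in N, time in s.
With the tool pointing down it reaches from about 0.425 to 0.925 m from the base axis. Payload 6.8 kg.
Tool frame: the origin (TCP) lies on the centre line of the jaws, within the pads' length; the fingertips stand 19 mm ahead of it and the grasp point (between the pads) is the TCP (bot.tcp_to_tips is the distance from the TCP to the fingertips, in m); x points along the fingers, y is the direction in which the jaws open and shut, and the axes are right-handed (so a half turn about x gives the same grasp; the last joint's range is limited). The gripper opens to 85 mm and grips with 20 to 120 N. Pads are 22 mm wide; open, the fingers measure 114 mm over their backs; the gripper's body (76 mm by 85 mm) begins 54 mm behind the grasp point. The pads swing forward as they close: fully open they stand 13 mm farther back than shut.
Start: joints at [1.098, 0.477, 0.022, 1.555, -0.011, 1.109, -0.083], TCP at [0.241, -0.631, 0.25] pointing down, gripper open.
Joint ranges: [-2.96, 2.96], [-0.34, 2.1], [-1.41, 1.46], [0.24, 2.44], [-1.37, 4.51], [0.17, 1.92], [-2.96, 2.96]. Speed limits (rad/s): [2.39, 2.39, 3.14, 3.14, 3.14, 3.14, 3.14].

### API

Orientations are given as a unit quaternion [w, x, y, z].
In Python, from station import status, eyes, bot gives the robot as it stands.
- The arm moves only by the tool apply_moves, never from a script. Its arguments are lists of equal length, an entry for each row: "travel": the shift along the tool's x, y, z in cm, a list of three; "turn": the turn, a rotation vector about the tool's x, y, z in rad, a list of three; "grip": the closure, from 0 (fully open) to 1 (shut). In form: {"travel": [[tx, ty, tz], ...], "turn": [[wx, wy, wz], ...], "grip": [grip, ...]}. A call has 1 to 8 rows; each row shifts and turns the pose as measured when the row begins, along the tool's axes as they then stand; what a row does not reach is not made up. A row lasts 1/12 s, in which the tool goes at most 41.7 mm and 7.16 degrees, less where a joint would pass 70% of its speed; a pose out of reach is approached as far as the arm can. A call is refused whole if a number of a shift passes 4.17 or a number of a turn 0.125, either way. A call with a gripper value outside its range is refused whole. The fingers move at their own pace and stop on an object; "newtons" is the grip in N (left out, the last holds). Time passes only in rows, so rows that do not move let the fingers close. It gives the time, the measured TCP pose, the force and the opening at its end, in the units of the state.
- status.get_obs(): the state, without advancing time (a new reading comes with each control period).
- eyes.read_camera(name): name is "side" or "top"; returns the picture (384x512x3 uint8, red, green, blue); there is no depth.
- eyes.calibration(name): a dict with "intrinsics" (3x3 intrinsics, pixels), "distortion" ([k1, k2, p1, p2, k3] as OpenCV has them; the pictures are not rectified), "xyz" and "attitude" of the camera in the world. Camera axes: x right, y down, z forward; pixel columns grow to the right and rows downward; lengths in m; the calibration is good to about 2 mm. A picture is of the moment at which its call begins. calibration takes no time and is no camera call.
- bot.hand_in(): hands the job in, once; it reports no verdict.
Trained networks look in the newest picture that a camera, given by its name, has taken for a name from the list of things; names that differ only in an ending like _2 or _b are one class to them, and where a whole thing is asked for, a point or a joint stands for the part that bears it (a point fixed in the world has none). Each returns a list of dicts, best first, with "score" (0 to 1); they miss things now and then, are a little off and sometimes report something else, mostly with a low value. They report only what shows in the picture. A call takes as long as a camera call. They do not tell look-alikes from the thing itself.
- eyes.masks_of(thing, camera): "region" (384x512 bool, what is visible of it) and "rect" ([left, top, right, bottom] in pixels, round what is visible of it).
The state is a dict: "t": time; "q": joint angles; "joint_vel": joint speeds; "joint_torque": joint torques, N m; "eef_pos": TCP position; "tool_rot": TCP orientation; "contact_force": force on the tool from outside, world axes, zero at the start; "torque": the same for the moment, N m; "gripper_width": opening from 0.0 (shut) to 1.0 (fully open).
Only numpy, scipy, OpenCV 4.12 (cv2) and the standard library are available. Lean on these libraries where they do the work, as an engineer would, in place of code of your own. Each camera call takes 0.05 s, during which the arm holds its last target. There are 200 camera calls.

### The job

Three gudgeon pins are wanted for a three-cylinder engine and five lie in the steel tipping cup. Lift the cup by its bar, hold it over the aluminium tray and tilt it slowly so that exactly three pins roll out into the tray, then level it and stand it gently, upright and with the other two pins still in it, in the middle of the white tile and let go. Leave the jerry can, the extension bar and the brake caliper where they are.

Things in the scene. Friction and masses are not known exactly. Their poses are not given: they have to be found in the camera images.
- cup_bar (a point): Loose sheet-steel tipping cup, 150 mm long (its x), 86 wide (y), 99 high: a half-round trough, inner radius 76 about the bar's middle, between flat end plates. This point: middle of the grip bar across its top (along y, 14 thick in x, 80 long, from 11 below to 15 above the point), to be gripped from above with fingers closing along x. Pouring lip at -x, high back at +x. Cup 0.35 kg.
- cup_foot (a point): The point under the bar at the level of the cup's flat feet, 84 mm below the bar point. The feet reach 45 mm either side along x and 43 mm along y, so when the cup is tilted about its bar they swing down to 95 mm below the bar.
- cup_in (a point): Lowest point inside the trough. Five loose oiled hollow steel gudgeon pins, 22 mm diameter, 70 mm long, 0.10 kg each (within 6 percent), lie here side by side along y, untracked. They roll and slide freely: tilted about the bar, lip down, they stay low and leave over the lip one by one, roughly 10 degrees apart. Each takes about 1 N off the cup's weight; only that, or sight, tells the count.
- cup_mouth (a point): A point on the trough at its pouring side (-x), 47 degrees up the arc from straight below the bar. A stiff dark steel strip, set differently each time and untracked, raises the lip's edge from here by 0 to 18 degrees more: the first pin leaves at 9 to 36 degrees of tilt, the third at 27 to 54. Pins drop from 25 to 60 mm beside the bar, on the lip's side, 55 to 75 mm below it.
- tray: Shallow rectangular aluminium tray fixed on the bench, 200 mm (x) by 170 mm (y), 35 mm high, walls and floor 4 mm thick, open on top and empty at the start. Origin at the centre of its underside, on the bench; z up.
- tile: White ceramic tile used as a parts rest, fixed on the bench, 180 x 180 mm, 9 mm thick. Origin at the centre of its underside, on the bench; z up.
- jerry_can: Bystander: closed empty red plastic jerry can, 130 x 190 mm and 260 mm high over its handle; origin at the centre of its underside. Not to be moved.
- extension_bar: Bystander: steel socket extension bar 240 mm long (along its x), 24 mm thick at its ends, lying on the bench; origin at the middle of its length, at bench height. Not to be moved.
- caliper: Bystander: aluminium brake caliper, 115 x 200 mm, 78 mm high; origin at the centre of its underside. Not to be moved.
Mind the look-alikes: they are no part of the job. What is shaped like the part that bears cup_bar but orange or purple is not meant.

How it is judged:
By the outcome, as a careful person would: the job done as asked, in the order asked, and still so for the second after the job is handed in, with the robot touching nothing.
It also fails if it takes over 72 s, if anything falls off the work surface, if the arm or the gripper's body presses on something with over 40 N, if the wrist force passes 120 N, or if a joint passes its speed limit or range.

## Working session

There is one attempt and no reset: what is moved stays moved. The work goes in short steps, Python scripts to look and compute and a tool call to move; the robot and the scene stay as the last step left them, time stands still between calls to the robot, and variables do not carry over. Pictures are saved under pics/ and viewed, about 8 in all and at most 12, crops included, and the job is handed in when it is done.

Besides the shell and the picture viewer there is one more tool, called after "Request:" as name(argument=value, ...) on one line, values as JSON. apply_moves: Moves the arm, as the interface text tells. Its arguments: {"type":"object","properties":{"travel":{"type":"array"},"turn":{"type":"array"},"grip":{"type":"array"},"newtons":{"type":"number"}},"required":["travel","turn","grip"]}

```bash
mkdir -p pics
cat > h.py <<'E'
import numpy as np, cv2
from station import status, eyes, bot
from scipy.spatial.transform import Rotation as R
def cal(n):
    c=eyes.calibration(n); return c
def rot(a):
    a=np.array(a,float)
    return a if a.shape==(3,3) else R.from_quat(a,scalar_first=True).as_matrix()
def ray(n,uv):
    c=cal(n); p=cv2.undistortPoints(np.array([[uv]],float),np.array(c["intrinsics"]),np.array(c["distortion"]))[0,0]
    return np.array(c["xyz"]), rot(c["attitude"])@np.array([p[0],p[1],1])
def onz(n,uv,z):
    o,d=ray(n,uv); return o+d*(z-o[2])/d[2]
def proj(n,P):
    c=cal(n); Rm=rot(c["attitude"]); P=np.atleast_2d(P)
    pc=(P-np.array(c["xyz"]))@Rm
    return cv2.projectPoints(pc,np.zeros(3),np.zeros(3),np.array(c["intrinsics"]),np.array(c["distortion"]))[0][:,0]
def save(im,f,s=1.5):
    cv2.imwrite("pics/"+f,cv2.resize(im[:,:,::-1],None,fx=s,fy=s,interpolation=cv2.INTER_CUBIC))
E
python3 - <<'E'
from h import *
for n in("top","side"):
    im=eyes.read_camera(n); save(im,n+"0.png"); c=cal(n); print(n,c["xyz"],rot(c["attitude"]).round(3).tolist(),c["intrinsics"])
    for t in("cup_bar","tray","tile","jerry_can","extension_bar","caliper"):
        for d in eyes.masks_of(t,n)[:4]:
            m=d["region"]; ys,xs=np.nonzero(m)
            print(t,round(d["score"],2),d["rect"],(xs.mean().round(),ys.mean().round()),im[m].mean(0).round())
s=status.get_obs(); print(s)
E
```

```text
top [ 0.32031711 -0.12055158  1.46875406] [[0.01, -0.985, 0.17], [-1.0, -0.008, 0.014], [-0.013, -0.17, -0.985]] [[456.76366973   0.         257.25000004]
 [  0.         456.76366973 189.87319414]
 [  0.           0.           1.        ]]
cup_bar 0.85 [281.5, 252.4, 313.4, 301.6] (np.float64(300.0), np.float64(277.0)) [97. 59. 30.]
cup_bar 0.75 [303.8, 111.5, 350.9, 160.0] (np.float64(325.0), np.float64(140.0)) [52. 34. 65.]
cup_bar 0.7 [281.8, 183.5, 331.4, 229.9] (np.float64(306.0), np.float64(205.0)) [65. 66. 66.]
tray 0.76 [197.9, 168.9, 251.5, 240.5] (np.float64(224.0), np.float64(203.0)) [118. 120. 118.]
tile 0.6 [114.6, 168.3, 172.1, 225.1] (np.float64(143.0), np.float64(195.0)) [128. 129. 126.]
jerry_can 0.86 [362.5, 159.5, 447.0, 214.8] (np.float64(402.0), np.float64(187.0)) [82. 22. 21.]
extension_bar 0.74 [268.4, 90.3, 276.7, 161.2] (np.float64(275.0), np.float64(124.0)) [85. 87. 86.]
caliper 0.82 [136.2, 101.0, 201.3, 142.5] (np.float64(169.0), np.float64(121.0)) [102. 104. 104.]
side [0.34318651 0.81579199 0.68213158] [[-0.972, -0.131, 0.193], [-0.233, 0.505, -0.831], [
[... 1014 characters left out ...]
14. 114. 116.]
{'t': 0.7, 'q': array([ 1.0979123 ,  0.47699864,  0.02241878,  1.55540144, -0.01149486,
        1.10925847, -0.08310818]), 'joint_vel': array([-0.00075726, -0.00071084, -0.00115647, -0.0001371 ,  0.00069409,
       -0.00030441, -0.00129232]), 'joint_torque': array([-9.26184694e-04, -5.96167409e+01,  1.60605501e+00, -2.81495583e+01,
        1.24350152e-02,  1.57351362e-03,  3.66580537e-05]), 'eef_pos': array([ 0.24080973, -0.63061443,  0.25030858]), 'tool_rot': array([ 0.128263  ,  0.69538649,  0.1282201 , -0.69537461]), 'contact_force': array([ 0.40907576, -0.4799997 , -0.05497257]), 'torque': array([ 0.01558748, -0.00270875, -0.01885547]), 'gripper_width': 1.0028301479989625}
```

View pics/top0.png

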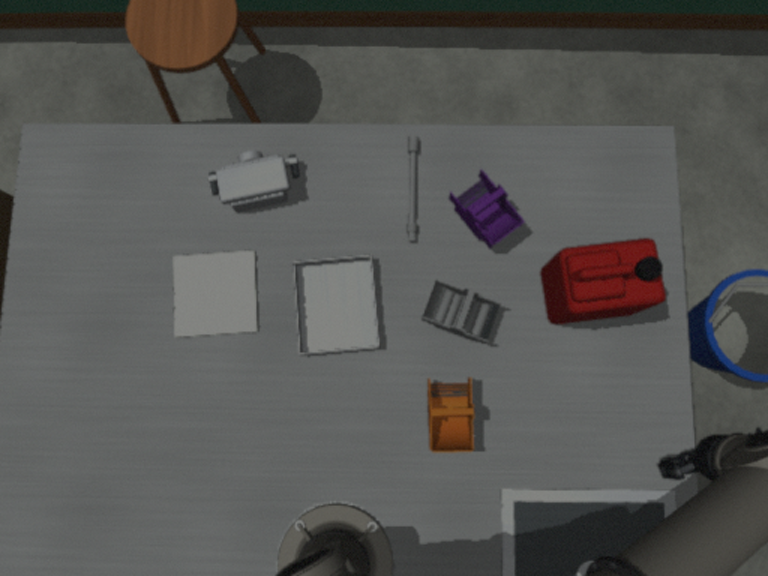

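View pics/side0.png

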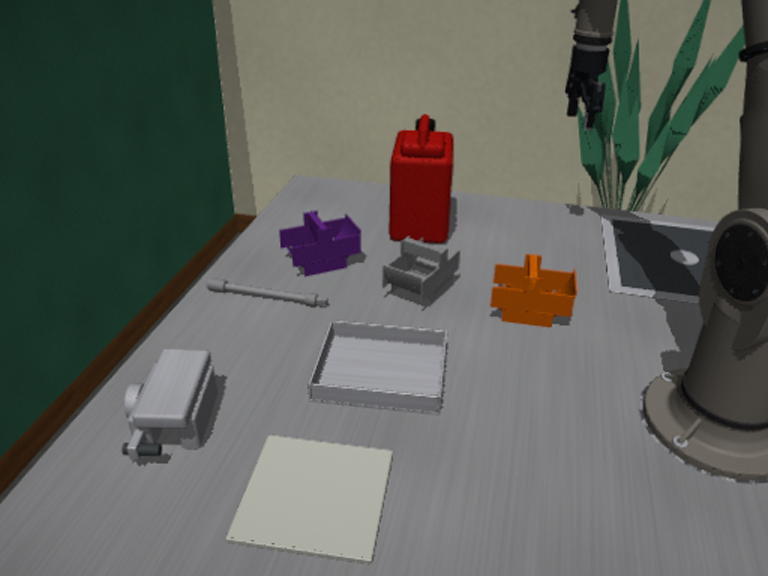

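The top picture shows three cup-shaped things: orange (300,277), purple (325,140) and bare steel (306,205), all in 512-wide pixels. Only the grey one is steel. The tray is at (224,203) and the tile at (143,195). I'll enlarge the steel cup to confirm it and see which side has the lip.

Run:
```python
from h import *
t=cv2.imread("pics/top0.png"); s=cv2.imread("pics/side0.png")
a=cv2.resize(t[270:355,410:520],(550,425),interpolation=cv2.INTER_CUBIC); b=cv2.resize(s[230:315,370:480],(550,425),interpolation=cv2.INTER_CUBIC)
im=np.hstack([a,b]); im=cv2.convertScaleAbs(im,alpha=1.5,beta=10); cv2.imwrite("pics/crop.png",cv2.resize(im,(800,309)))
for n,uvs,z in (("top",[(306,205)],.1),("top",[(224,203)],.02),("top",[(143,195)],.009),("side",[(209,333)],.009)):
  for uv in uvs: print(n,uv,onz(n,uv,z).round(3))
m=eyes.masks_of
for nm,z in(("tile",.009),("tray",.035)):
  for n in("top","side"):
    eyes.read_camera(n); r=m(nm,n)[0]["region"].astype(np.uint8)
    c=max(cv2.findContours(r,0,1)[0],key=cv2.contourArea)[:,0].astype(float)
    P=np.array([onz(n,p,z)[:2] for p in c]); q=cv2.minAreaRect((P*1000).astype(np.float32)); print(nm,n,q)
```

```text
top (306, 205) [ 0.512 -0.248  0.1  ]
top (224, 203) [0.527 0.007 0.02 ]
top (143, 195) [0.553 0.273 0.009]
side (209, 333) [0.55  0.288 0.009]
tile top ((553.5647583007812, 273.67230224609375), (183.1634979248047, 186.60360717773438), 4.2904582023620605)
tile side ((552.9951171875, 277.8396911621094), (183.1290283203125, 184.55751037597656), 4.575462818145752)
tray top ((526.8201904296875, 5.4034881591796875), (202.90382385253906, 173.4148712158203), 5.269097328186035)
tray side ((526.6206665039062, 26.1385498046875), (202.35177612304688, 208.8568115234375), 5.255120754241943)
```

View pics/crop.png

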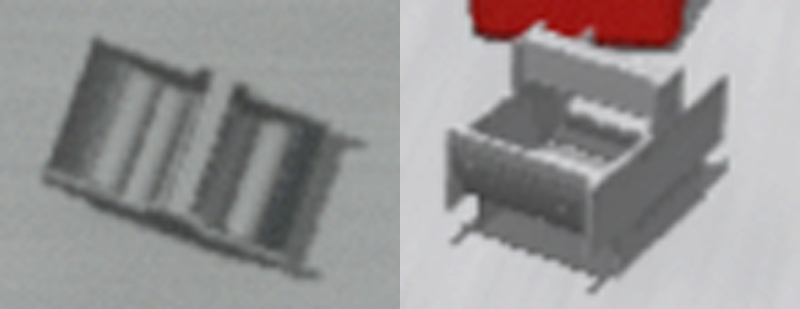

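```bash
cat > wf.py <<'E'
from h import *
def wire(im,n,bar,yaw,tilt,box,k,hyp_lip=60,label=""):
    x0,y0,x1,y1=box; o=cv2.resize(im[y0:y1,x0:x1,::-1],None,fx=k,fy=k,interpolation=cv2.INTER_CUBIC); o=cv2.convertScaleAbs(o,alpha=1.5,beta=10)
    c=o.copy()
    Rm=R.from_euler("z",yaw).as_matrix()@R.from_euler("y",-tilt).as_matrix()
    def L(P,col):
        q=proj(n,np.array(P)@Rm.T+bar); q=((q+.5-[x0,y0])*k).astype(int); cv2.polylines(c,[q.reshape(-1,1,2)],False,col,1)
    a=np.radians(np.linspace(-hyp_lip,85,30))
    for y in(-.043,.043):
        L([[.076*np.sin(t),y,-.076*np.cos(t)] for t in a],(0,255,0))
        L([[-.045,y,-.084],[.045,y,-.084]],(255,0,0))
        for z in(-.011,.015): L([[-.007,y*.93,z],[.007,y*.93,z]],(0,0,255))
    for x in(-.007,.007): L([[x,-.04,.015],[x,.04,.015]],(0,0,255))
    for t,col in((a[0],(0,255,255)),(a[-1],(255,0,255))): L([[.076*np.sin(t),y,-.076*np.cos(t)] for y in(-.043,.043)],col)
    return o,c
E
python3 - <<'E'
from wf import *
T=eyes.read_camera("top");S=eyes.read_camera("side")
c=onz("top",(309.4,206.9),.099); print(c); bar=np.array([c[0],c[1],.084])
rows=[]
for n,im,box in(("top",T,(273,178,343,236)),("side",S,(246,150,316,208))):
    for yaw in (-1.93+0.0,):
        o,c1=wire(im,n,bar,yaw,0,box,5.7); _,c2=wire(im,n,bar,yaw+np.pi,0,box,5.7)
        rows.append(np.hstack([c1,c2]) if n=="side" else np.hstack([o,c1]))
r=np.vstack(rows); print(r.shape); cv2.imwrite("pics/w1.png",cv2.resize(r,None,fx=.88,fy=.88))
E
```

```text
[ 0.50603367 -0.25849341  0.099     ]
(662, 798, 3)
```

View pics/w1.png

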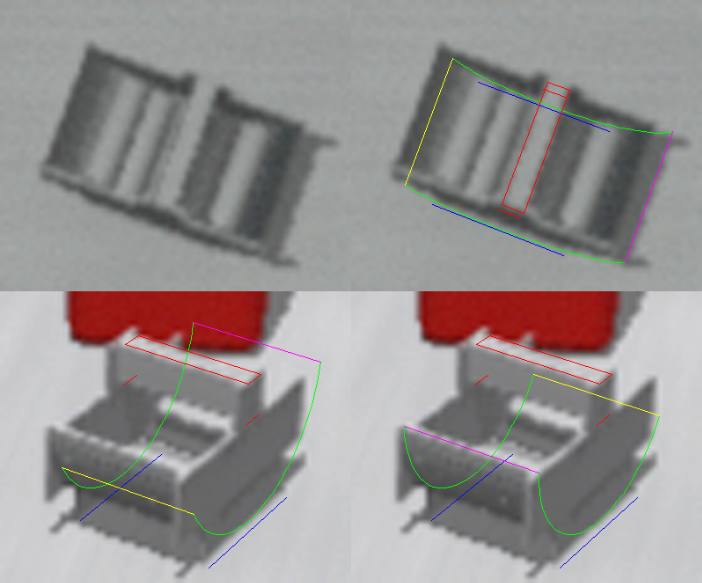

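Both wireframes put the bar at the same place. Only the second hypothesis fits: high back toward +y (side camera), pouring lip toward −y. In the first one the back wall would cover bench and can that I can plainly see. The grey cup is the right one.

```bash
cat > plan.py <<'E'
from h import *
def delta(target,cy,obs=None,tilt=0):
    """tool-frame shift (cm) & rotvec to reach target, tool y || +-cup x (yaw cy)"""
    o=obs or status.get_obs(); R0=R.from_quat(o["tool_rot"],scalar_first=True); out=[]
    cx=np.array([np.cos(cy),np.sin(cy),0])
    T=R.from_rotvec(-tilt*np.array([-np.sin(cy),np.cos(cy),0]))
    for s in(1,-1):
        x=np.array([0,0,-1.]);y=s*cx;M=T*R.from_matrix(np.c_[x,y,np.cross(x,y)])
        out.append((R0.inv()*M).as_rotvec())
    rv=min(out,key=np.linalg.norm)
    return R0.inv().apply(np.array(target)-o["eef_pos"])*100, rv
E
python3 - <<'E'
from plan import *
for uv in((402,187),(362,160),(362,215),(447,215)): print("can",onz("top",uv,.2).round(3))
for uv in((262,150),(281,160),(302,160)): print("can base side",onz("side",uv,0).round(3))
o=status.get_obs(); print(o["eef_pos"],R.from_quat(o["tool_rot"],scalar_first=True).as_matrix().round(3))
d,r=delta([.506,-.2585,.22],1.212); print(d.round(2),r.round(3)); print(o["contact_force"])
E
```

```text
can [ 0.551 -0.51   0.2  ]
can [ 0.628 -0.399  0.2  ]
can [ 0.471 -0.395  0.2  ]
can [ 0.472 -0.633  0.2  ]
can base side [ 0.624 -0.516  0.   ]
can base side [ 0.547 -0.46   0.   ]
can base side [ 0.479 -0.478  0.   ]
[ 0.24084799 -0.63058696  0.25029688] [[ 0.     0.357 -0.934]
 [ 0.    -0.934 -0.357]
 [-1.     0.    -0.   ]]
[  3.03 -25.3  -38.04] [ 0.724 -0.     0.   ]
[0.13964403 0.97795294 0.00572654]
```

Request:
apply_moves(travel=[[0,-2.6,-2.3],[0,-2.6,-2.3],[0,-2.6,-2.3],[0,-2.6,-2.3],[0,-2.6,-2.3],[0,-2.6,-2.3],[0,-2.6,-2.3],[0,0,0]], turn=[[0,0,0],[0,0,0],[0,0,0],[0,0,0],[0,0,0],[0,0,0],[0,0,0],[0,0,0]], grip=[0,0,0,0,0,0,0,0])

```text
t: 1.87
eef_pos: [0.3274, -0.3964, 0.2487]
tool_rot: [-0.127, -0.695, -0.125, 0.696]
contact_force: [-0.0, 0.4, -1.1]
gripper_width: 1.001
```

Request:
apply_moves(travel=[[0,0,0],[0,0,0],[0,0,0],[0,0,0],[0,0,0],[0,0,0],[0,0,0]], turn=[[0.12,0,0],[0.12,0,0],[0.12,0,0],[0.12,0,0],[0.12,0,0],[0.12,0,0],[0,0,0]], grip=[0.3,0.3,0.3,0.3,0.3,0.3,0.3])

```text
t: 2.45
eef_pos: [0.3295, -0.3938, 0.2505]
tool_rot: [-0.134, 0.695, -0.137, -0.693]
contact_force: [1.1, -0.2, 0.3]
gripper_width: 0.7
```

Run:
```python
from plan import *
o=status.get_obs(); print(o["t"],o["eef_pos"],o["q"].round(3),o["gripper_width"],o["contact_force"])
d,r=delta([.506,-.2585,.20],1.212); print(d.round(2),r.round(3))
```

```text
2.45 [ 0.32950925 -0.39382485  0.25049911] [ 0.731  0.209  0.023  1.942 -0.003  0.987 -1.202] 0.6997732134956836 [ 1.14207779 -0.21027665  0.33391643]
[  5.01 -19.2  -11.24] [-0.027 -0.003 -0.004]
```

Request:
apply_moves(travel=[[0.4,-3.2,-1.87],[0.4,-3.2,-1.87],[0.4,-3.2,-1.87],[0.4,-3.2,-1.87],[0.4,-3.2,-1.87],[0.4,-3.2,-1.87],[0,0,0],[0,0,0]], turn=[[-0.02,0,0],[0,0,0],[0,0,0],[0,0,0],[0,0,0],[0,0,0],[0,0,0],[0,0,0]], grip=[0.3,0.3,0.3,0.3,0.3,0.3,0.3,0.3])

```text
t: 3.12
eef_pos: [0.5094, -0.2522, 0.2262]
tool_rot: [-0.118, 0.699, -0.123, -0.694]
contact_force: [0.1, -0.1, 0.1]
gripper_width: 0.698
```

Run:
```python
from wf import *; from plan import delta
S=eyes.read_camera("side")
o=status.get_obs(); print(o["t"],o["eef_pos"],o["q"].round(3),o["gripper_width"],o["contact_force"])
d,r=delta([.506,-.2585,.084],1.212); print(d.round(2),r.round(3))
_,c=wire(S,"side",np.array([.506,-.2585,.084]),1.212,0,(236,100,326,208),5.5); cv2.imwrite("pics/s2.png",c)
```

```text
3.1667 [ 0.5097395  -0.25146781  0.226211  ] [ 0.426  0.327 -0.099  1.841  0.044  0.967 -1.605] 0.6993111842768209 [ 1.11114625  1.29450908 -0.6474543 ]
[14.22  0.72  0.24] [ 0.017 -0.008 -0.004]
```

View pics/s2.png

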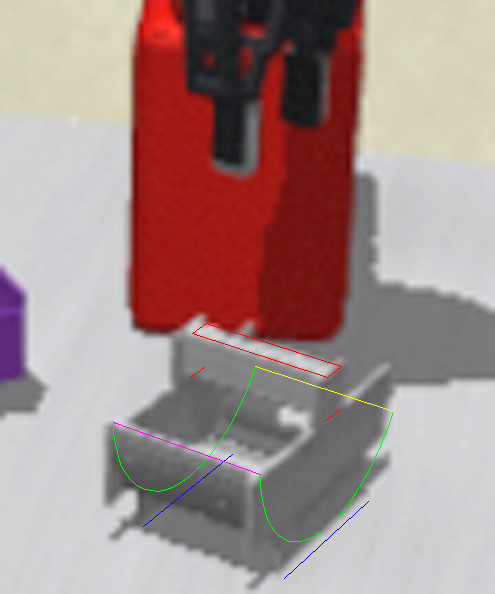

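The side picture shows the gripper above the cup, with the bar overlay sitting on the bar. I'll descend.

Request:
apply_moves(travel=[[2.5,0.35,0.12],[2.5,0.35,0.12],[2.5,0,0],[2.5,0,0],[2.0,0,0],[1.2,0,0],[0.7,0,0],[0,0,0]], turn=[[0.015,-0.008,-0.004],[0,0,0],[0,0,0],[0,0,0],[0,0,0],[0,0,0],[0,0,0],[0,0,0]], grip=[0.3,0.3,0.3,0.3,0.3,0.3,0.3,0.3])

```text
t: 3.83
eef_pos: [0.5014, -0.2681, 0.0854]
tool_rot: [-0.122, 0.698, -0.126, -0.694]
contact_force: [-0.4, 1.1, -0.1]
gripper_width: 0.7
```

Run:
```python
from wf import *; from plan import delta
F=[]
for i in range(8): 
    S=eyes.read_camera("side"); o=status.get_obs(); F.append(o["contact_force"])
print(np.mean(F,0),np.std(F,0))
print(o["t"],o["eef_pos"],o["q"].round(3),o["gripper_width"])
d,r=delta([.506,-.2585,.084],1.212); print(d.round(2),r.round(3))
cv2.imwrite("pics/s3.png",cv2.resize(S[110:215,236:326,::-1],None,fx=5,fy=5,interpolation=2))
```

```text
[-0.28316142  0.03464814 -0.09678252] [0.66450809 0.37730237 0.30235763]
4.2333 [ 0.50378243 -0.26738467  0.08760628] [ 0.442  0.509 -0.084  1.942  0.071  0.682 -1.609] 0.7007462231686786
[ 0.36 -0.91  0.1 ] [ 0.006 -0.011 -0.004]
```

View pics/s3.png

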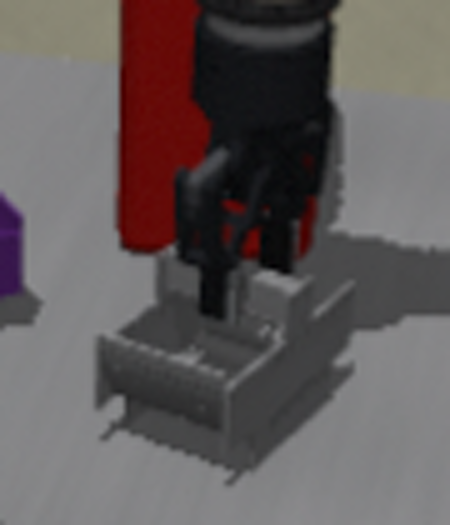

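The fingers straddle the bar. Next I centre, close and lift a little.

Request:
apply_moves(travel=[[0.3,-0.9,0.1],[0,0,0],[0,0,0],[0,0,0],[0,0,0],[0,0,0],[0,0,0],[0,0,0]], turn=[[0,0,0],[0,0,0],[0,0,0],[0,0,0],[0,0,0],[0,0,0],[0,0,0],[0,0,0]], grip=[0.3,0.5,0.6,0.7,0.8,1,1,1], newtons=80)

```text
t: 4.9
eef_pos: [0.5071, -0.2571, 0.0855]
tool_rot: [-0.121, 0.701, -0.126, -0.692]
contact_force: [0.4, -0.2, 0.6]
gripper_width: 0.148
```

Request:
apply_moves(travel=[[0,0,0],[0,0,0],[-0.3,0,0],[-0.6,0,0],[-1.2,0,0],[-1.5,0,0],[-1.5,0,0],[0,0,0]], turn=[[0,0,0],[0,0,0],[0,0,0],[0,0,0],[0,0,0],[0,0,0],[0,0,0],[0,0,0]], grip=[1,1,1,1,1,1,1,1])

```text
t: 5.57
eef_pos: [0.5005, -0.2547, 0.135]
tool_rot: [0.123, -0.695, 0.125, 0.697]
contact_force: [1.2, -0.9, -7.3]
gripper_width: 0.15
```

```bash
cat > wt.py <<'E'
from wf import *; from plan import delta
def weigh(k=8):
    F=[]
    for i in range(k):
        S=eyes.read_camera("side"); o=status.get_obs(); F.append(np.r_[o["contact_force"],o["torque"]])
    print("F",np.mean(F,0).round(2),"std",np.std(F,0).round(2)[:3],"t",o["t"],"pos",o["eef_pos"].round(4),"w",round(o["gripper_width"],3),"q",o["q"].round(2))
    Rm=R.from_quat(o["tool_rot"],scalar_first=True).as_matrix(); print("tilt",np.degrees(np.arccos(-Rm[2,0])).round(1),"toolx",Rm[:,0].round(3),"tooly",Rm[:,1].round(3))
    return S,o
E
python3 - <<'E'
from wt import *
S,o=weigh(10)
for cy in(1.212,):
  d,r=delta([.545,.045,.20],cy); print(d.round(2),r.round(3))
E
```

```text
F [ 0.17  0.05 -8.7  -0.   -0.01 -0.  ] std [0.42 0.62 0.28] t 6.0667 pos [ 0.4992 -0.2541  0.1317] w 0.148 q [ 0.43  0.44 -0.09  1.93  0.06  0.78 -1.62]
tilt 0.4 toolx [-0.007 -0.001 -1.   ] tooly [-0.344 -0.939  0.003]
[ -6.88 -29.64   6.02] [ 0.008  0.006 -0.003]
```

```bash
cat > kin.py <<'E'
from h import *
from scipy.optimize import least_squares
import itertools
D=[([1.0979,.47700,.02242,1.5554,-.01149,1.10926,-.0831],(.24081,-.63061,.25031)),([.731,.209,.023,1.942,-.003,.987,-1.202],(.3295,-.3938,.2505)),
([.426,.327,-.099,1.841,.044,.967,-1.605],(.5097,-.2515,.2262)),([.442,.509,-.084,1.942,.071,.682,-1.609],(.5038,-.2674,.0876)),([.43,.44,-.09,1.93,.06,.78,-1.62],(.4992,-.2541,.1317))]
rotA=R.from_quat([.128263,.69538649,.1282201,-.69537461],scalar_first=True); yE=np.array([-.344,-.939,.003])
ax="zyzyzyz"
def fk(q,s,p):
    r=R.identity(); x=np.zeros(3); offs=[(0,0,0),(0,0,p[0]),(0,0,0),(p[3],0,p[1]),(-p[3],0,0),(0,0,p[2]),(p[4],0,0)]
    r=R.from_euler("z",p[6])
    for i in range(7):
        x=x+r.apply(offs[i]); r=r*R.from_euler(ax[i],s[i]*q[i])
    x=x+r.apply((0,0,p[5])); 
    return x,r*R.from_euler("z",p[7])*R.from_matrix([[0,1,0],[0,0,1],[1,0,0]])  # tool x=flange z
def res(p,s):
    e=[]
    for q,t in D: e.append(fk(q,s,p)[0]-t)
    e.append(.3*(fk(D[0][0],s,p)[1].inv()*rotA).as_rotvec()); e.append(.1*(fk(D[4][0],s,p)[1].as_matrix()[:,1]-yE))
    return np.concatenate(e)
def fit():
    best=None
    for s1,s3,s5,s7 in itertools.product((1,-1),repeat=4):
        s=(s1,1,s3,1,s5,1,s7)
        for o7 in(0,1.6,3.1,-1.6):
          for o1 in ((0,) if s1<0 else (-2.3,)):
            f=least_squares(res,[.35,.4,.4,0,0,.2,o1,o7],args=(s,))
            if best is None or f.cost<best[0]: best=(f.cost,s,f.x)
    return best
E
python3 - <<'E'
from kin import *
c,s,p=fit(); print(c,s,p.round(3)); print(res(p,s).round(3))
np.savez("kin.npz",s=s,p=p)
lo=np.array([-2.96,-.34,-1.41,.24,-1.37,.17,-2.96]);hi=np.array([2.96,2.1,1.46,2.44,4.51,1.92,2.96])
q0=np.array(D[4][0])
for cy in np.arange(-.6,3.2,.3).tolist()+[1.212]:
  for sg in(-1,1):
    q=q0.copy(); out=[]
    for tl in(0,15,30,45,58):
        lip=-np.array([np.cos(cy),np.sin(cy),0]); tgt=np.array([.527,.006,.15])-.042*lip
        x=np.array([0,0,-1.]);y=-sg*lip*1.;T=R.from_rotvec(-np.radians(tl)*np.array([-np.sin(cy),np.cos(cy),0]))*R.from_matrix(np.c_[x,y,np.cross(x,y)])
        best=None
        for st in(q,np.clip(q+[0,0,.4,0,.4,0,0],lo,hi),np.clip(q-[0,0,.4,0,.4,0,0],lo,hi)):
            f=least_squares(lambda v:np.r_[(fk(v,s,p)[0]-tgt)*5,(fk(v,s,p)[1].inv()*T).as_rotvec(),.002*(v-q)],np.clip(st,lo+.01,hi-.01),bounds=(lo,hi))
            if best is None or f.cost<best.cost: best=f
        q=best.x; out.append((round(np.linalg.norm(fk(q,s,p)[0]-tgt)*1e3),round(np.degrees((fk(q,s,p)[1].inv()*T).magnitude()))))
    print(round(cy,2),sg,out,q.round(2))
E
```

```text
8.282861566194794e-05 (-1, 1, -1, 1, -1, 1, -1) [ 4.500e-01  5.420e-01  4.770e-01  1.000e-03  3.000e-03  4.690e-01
 -1.060e-01  3.035e+00]
[-0.009 -0.002  0.     0.005  0.006 -0.     0.003  0.     0.001  0.002
  0.001 -0.    -0.     0.002 -0.001  0.     0.     0.    -0.     0.
  0.   ]
-0.6 -1 [(0, 0), (0, 0), (0, 0), (5, 5), (17, 15)] [-1.66  0.93  1.33  2.43 -1.37  0.17 -2.96]
-0.6 1 [(0, 0), (0, 0), (0, 0), (3, 2), (7, 4)] [ 0.06  1.13 -1.11  2.44  1.85  1.92 -2.96]
-0.3 -1 [(0, 0), (0, 0), (1, 0), (13, 12), (22, 19)] [-1.74  1.01  1.33  2.43 -1.37  0.17 -2.96]
-0.3 1 [(0, 0), (0, 0), (0, 0), (15, 10), (23, 15)] [ 0.09  1.16 -1.15  2.44  1.92  1.92 -2.75]
0.0 -1 [(0, 0), (0, 0), (2, 2), (18, 16), (32, 27)] [-1.19  0.29  1.11  2.43 -1.37  0.17 -2.02]
0.0 1 [(0, 0), (0, 0), (1, 1), (20, 13), (37, 24)] [ 0.86  0.75 -1.41  2.44  1.83  0.89 -1.86]
0.3 -1 [(0, 0), (0, 0), (1, 1), (14, 12), (21, 19)] [ 1.5   0.98 -1.05  2.43 -1.37  0.17 -0.56]
0.3 1 [(0, 0), (0, 0), (0, 0), (15, 10), (25, 16)] [ 1.62  1.5  -1.41  2.44  1.81  0.44 -0.49]
0.6 -1 [(0, 0), (0, 0), (0, 0), (5, 4), (7, 6)] [ 1
[... 1112 characters left out ...]
0), (0, 0)] [ 0.45  1.12 -0.51  1.26 -0.08  1.71 -0.72]
2.4 1 [(8, 6), (2, 2), (0, 0), (7, 5), (17, 12)] [-0.29  1.13  0.89  1.45 -0.88  1.92 -2.96]
2.7 -1 [(0, 0), (0, 0), (0, 0), (0, 0), (0, 0)] [ 0.3   1.17 -0.5   1.12  0.05  1.87 -0.6 ]
2.7 1 [(0, 0), (0, 0), (0, 0), (0, 0), (13, 9)] [-0.33  1.14  0.79  1.29 -0.67  1.92 -2.96]
3.0 -1 [(0, 0), (0, 0), (0, 0), (0, 0), (2, 1)] [ 0.02  1.12 -0.15  1.08  0.    1.92 -0.26]
3.0 1 [(0, 0), (0, 0), (0, 0), (0, 0), (8, 5)] [-0.36  1.14  0.62  1.17 -0.43  1.92 -2.96]
1.21 -1 [(0, 0), (0, 0), (0, 0), (0, 0), (0, 0)] [ 1.09  0.87 -0.66  2.07 -0.68  0.79 -0.79]
1.21 1 [(0, 0), (0, 0), (0, 0), (0, 0), (0, 0)] [ 1.47  1.39 -1.31  2.07  0.46  0.71  1.29]
```

The load is 8.7 N against 8.3 N expected, so the cup is held with all five pins. The fitted arm model says pouring toward −y over the tray is well within range. Next is a smooth transfer.

Request:
apply_moves(travel=[[-0.5,-0.3,0.07],[-1,-0.6,0.15],[-1.2,-0.9,0.22],[-1.2,-1.2,0.3],[-1.2,-1.5,0.38],[-1,-1.8,0.45],[-0.6,-1.8,0.45],[-0.3,-1.8,0.45]], turn=[[0,0,0],[0,0,0],[0,0,0],[0,0,0],[0,0,0],[0,0,0],[0,0,0],[0,0,0]], grip=[1,1,1,1,1,1,1,1])

```text
t: 6.73
eef_pos: [0.5109, -0.1469, 0.211]
tool_rot: [0.124, -0.694, 0.126, 0.697]
contact_force: [0.7, 0.1, -7.6]
gripper_width: 0.148
```

Request:
apply_moves(travel=[[0,-1.8,0.45],[0,-1.8,0.45],[0,-1.8,0.45],[0,-1.8,0.45],[0,-1.8,0.45],[0,-1.8,0.45],[0,-1.8,0.45],[0,-1.8,0.45]], turn=[[0,0,0],[0,0,0],[0,0,0],[0,0,0],[0,0,0],[0,0,0],[0,0,0],[0,0,0]], grip=[1,1,1,1,1,1,1,1])

```text
t: 7.4
eef_pos: [0.5276, 0.0212, 0.2263]
tool_rot: [-0.122, 0.701, -0.121, -0.692]
contact_force: [-0.1, 0.1, -8.9]
gripper_width: 0.153
```

Request:
apply_moves(travel=[[0,-1.5,0.38],[0,-1.2,0.3],[0,-0.9,0.22],[0,-0.7,0.17],[0,-0.4,0.1],[0,-0.2,0.05],[0,0,0],[0,0,0]], turn=[[0,0,0],[0,0,0],[-0.03,0,0],[-0.06,0,0],[-0.08,0,0],[-0.08,0,0],[-0.06,0,0],[-0.03,0,0]], grip=[1,1,1,1,1,1,1,1])

```text
t: 8.07
eef_pos: [0.528, 0.0918, 0.2375]
tool_rot: [0.012, 0.715, 0.014, -0.699]
contact_force: [0.4, 0.0, -8.3]
gripper_width: 0.147
```

Run:
```python
from wt import *
S,o=weigh(12)
T=eyes.read_camera("top")
d,r=delta([.53,.05,.155],1.6); print(d.round(2),r.round(3))
a=S[90:290,180:330,::-1]; b=T[140:260,190:280,::-1]
cv2.imwrite("pics/s4.png",np.hstack([cv2.resize(a,(450,600),interpolation=2),cv2.resize(b,(350,467),interpolation=2)[:600] if 0 else cv2.copyMakeBorder(cv2.resize(b,(350,467),interpolation=2),0,133,0,0,0)]))
```

```text
F [-0.29 -0.09 -8.29 -0.02  0.1   0.01] std [0.41 0.44 0.41] t 8.6667 pos [0.5285 0.0906 0.2363] w 0.15 q [-0.02  0.27 -0.32  1.9   0.11  0.96 -1.93]
tilt 1.2 toolx [ 0.021  0.004 -1.   ] tooly [ 0.031 -1.    -0.003]
[8.12 4.08 0.15] [ 0.002 -0.021  0.003]
```

View pics/s4.png

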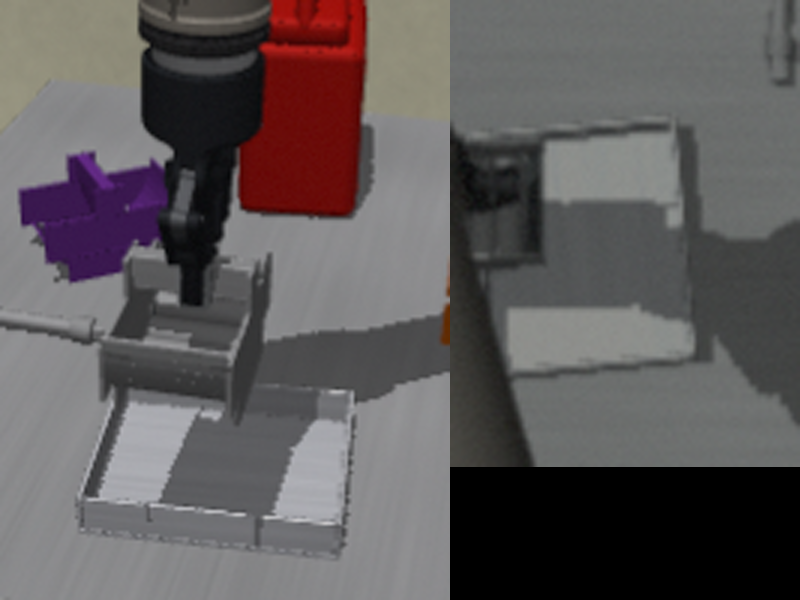

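The cup hangs level at the +y side of the empty tray with its high back toward the side camera, and the 8.3 N reading means all five pins are still in. I'll lower it into pouring position.

Request:
apply_moves(travel=[[0.6,0.3,0],[1.2,0.6,0],[1.5,0.8,0],[1.5,0.8,0],[1.5,0.7,0],[1.2,0.4,0],[0.8,0.3,0.1],[0.4,0.1,0]], turn=[[0,-0.003,0],[0,-0.003,0],[0,-0.003,0],[0,-0.003,0],[0,-0.003,0],[0,-0.003,0],[0,0,0],[0,0,0]], grip=[1,1,1,1,1,1,1,1])

```text
t: 9.38
eef_pos: [0.5304, 0.0466, 0.1415]
tool_rot: [0.01, 0.708, 0.012, -0.706]
contact_force: [-0.6, -0.9, -8.3]
gripper_width: 0.152
```

Run:
```python
from wt import *
S,o=weigh(10)
d,r=delta([.53,.05,.15],1.6); print(d.round(2),r.round(3))
d,r=delta([.53,.05,.15],1.6,tilt=np.radians(8)); print(d.round(2),r.round(3))
```

```text
F [-0.25 -0.15 -8.45 -0.04  0.05 -0.  ] std [0.4  0.51 0.74] t 9.8833 pos [0.5318 0.0482 0.1441] w 0.149 q [ 0.03  0.39 -0.29  1.98  0.15  0.78 -1.88]
tilt 0.4 toolx [ 0.007  0.004 -1.   ] tooly [ 0.031 -0.999 -0.004]
[-0.59 -0.19  0.17] [ 0.002 -0.007  0.004]
[-0.59 -0.19  0.17] [ 0.003 -0.007 -0.136]
```

Request:
apply_moves(travel=[[-0.3,-0.1,0.1],[-0.2,0,0],[0,0,0],[0,0,0],[0,0,0],[0,0,0],[0,0,0],[0,0,0]], turn=[[0,0,-0.01],[0,0,-0.02],[0,0,-0.02],[0,0,-0.02],[0,0,-0.02],[0,0,-0.02],[0,0,-0.02],[0,0,-0.01]], grip=[1,1,1,1,1,1,1,1])

```text
t: 10.55
eef_pos: [0.5311, 0.0507, 0.1528]
tool_rot: [-0.041, 0.708, 0.067, -0.702]
contact_force: [0.0, 0.1, -8.3]
gripper_width: 0.152
```

Run:
```python
from wt import *
weigh(5)
```

```text
F [ 0.31  0.05 -8.23 -0.5   0.03  0.01] std [0.42 0.63 0.29] t 10.8 pos [0.531  0.0515 0.1526] w 0.15 q [ 0.17  0.39 -0.36  1.98 -0.02  0.77 -1.69]
tilt 8.7 toolx [ 0.005  0.151 -0.989] tooly [ 0.038 -0.988 -0.15 ]
```

Request:
apply_moves(travel=[[0,0,0],[0,0,0],[0,0,0],[0,0,0],[0,0,0],[0,0,0],[0,0,0],[0,0,0]], turn=[[0,0,-0.01],[0,0,-0.016],[0,0,-0.016],[0,0,-0.016],[0,0,-0.016],[0,0,-0.01],[0,0,0],[0,0,0]], grip=[1,1,1,1,1,1,1,1])

```text
t: 11.47
eef_pos: [0.5311, 0.0518, 0.1526]
tool_rot: [-0.072, 0.704, 0.1, -0.699]
contact_force: [-0.5, -0.5, -8.8]
gripper_width: 0.148
```

Run:
```python
from wt import *
weigh(5)
```

```text
F [-0.07 -0.5  -8.29 -0.76  0.04 -0.03] std [0.54 0.63 0.45] t 11.7167 pos [0.5311 0.0525 0.1527] w 0.155 q [ 0.26  0.41 -0.41  1.97 -0.12  0.76 -1.57]
tilt 13.9 toolx [ 0.002  0.241 -0.971] tooly [ 0.041 -0.97  -0.241]
```

Request:
apply_moves(travel=[[0,0,0],[0,0,0],[0,0,0],[0,0,0],[0,0,0],[0,0,0],[0,0,0],[0,0,0]], turn=[[0,0,-0.01],[0,0,-0.016],[0,0,-0.016],[0,0,-0.016],[0,0,-0.016],[0,0,-0.01],[0,0,0],[0,0,0]], grip=[1,1,1,1,1,1,1,1])

```text
t: 12.38
eef_pos: [0.5314, 0.0521, 0.1528]
tool_rot: [-0.104, 0.699, 0.133, -0.695]
contact_force: [-0.4, -0.2, -8.4]
gripper_width: 0.151
```

Run:
```python
from wt import *
weigh(5)
```

```text
F [-0.26  0.07 -8.64 -1.    0.03 -0.02] std [0.56 0.42 0.52] t 12.6333 pos [0.5314 0.0528 0.153 ] w 0.151 q [ 0.35  0.43 -0.46  1.97 -0.21  0.77 -1.45]
tilt 19.2 toolx [-0.001  0.329 -0.944] tooly [ 0.043 -0.943 -0.329]
```

Request:
apply_moves(travel=[[0,0,0],[0,0,0],[0,0,0],[0,0,0],[0,0,0],[0,0,0],[0,0,0],[0,0,0]], turn=[[0,0,-0.01],[0,0,-0.016],[0,0,-0.016],[0,0,-0.016],[0,0,-0.016],[0,0,-0.01],[0,0,0],[0,0,0]], grip=[1,1,1,1,1,1,1,1])

```text
t: 13.3
eef_pos: [0.5318, 0.0525, 0.153]
tool_rot: [-0.135, 0.693, 0.165, -0.689]
contact_force: [-0.5, -0.1, -8.3]
gripper_width: 0.151
```

Run:
```python
from wt import *
weigh(6)
```

```text
F [-0.28 -0.07 -8.63 -1.23  0.02 -0.  ] std [0.37 0.36 0.41] t 13.6 pos [0.5318 0.0532 0.1533] w 0.151 q [ 0.43  0.46 -0.51  1.96 -0.3   0.78 -1.35]
tilt 24.5 toolx [-0.004  0.415 -0.91 ] tooly [ 0.044 -0.909 -0.415]
```

Request:
apply_moves(travel=[[0,0,0],[0,0,0],[0,0,0],[0,0,0],[0,0,0],[0,0,0],[0,0,0],[0,0,0]], turn=[[0,0,-0.01],[0,0,-0.016],[0,0,-0.016],[0,0,-0.016],[0,0,-0.016],[0,0,-0.01],[0,0,0],[0,0,0]], grip=[1,1,1,1,1,1,1,1])

```text
t: 14.27
eef_pos: [0.5323, 0.0528, 0.1533]
tool_rot: [-0.166, 0.685, 0.198, -0.681]
contact_force: [0.1, 0.3, -7.2]
gripper_width: 0.152
```

Run:
```python
from wt import *
weigh(6)
```

```text
F [-0.16 -0.41 -6.93 -1.33  0.01 -0.01] std [0.37 0.39 0.65] t 14.5667 pos [0.5324 0.0534 0.1538] w 0.149 q [ 0.51  0.5  -0.56  1.96 -0.37  0.8  -1.25]
tilt 29.8 toolx [-0.007  0.497 -0.868] tooly [ 0.046 -0.867 -0.497]
```

Run:
```python
from wt import *
S,o=weigh(8)
T=eyes.read_camera("top")
a=S[130:290,190:330,::-1]; b=T[150:260,190:280,::-1]
cv2.imwrite("pics/s5.png",cv2.convertScaleAbs(np.hstack([cv2.resize(a,(420,480),interpolation=2),cv2.resize(b,(380,480),interpolation=2)]),alpha=1.3))
```

```text
F [ 0.12 -0.02 -6.57 -1.24 -0.    0.01] std [0.5  0.43 0.36] t 14.9667 pos [0.5322 0.0532 0.1535] w 0.153 q [ 0.51  0.5  -0.56  1.96 -0.37  0.8  -1.25]
tilt 29.8 toolx [-0.007  0.497 -0.868] tooly [ 0.045 -0.867 -0.497]
```

View pics/s5.png

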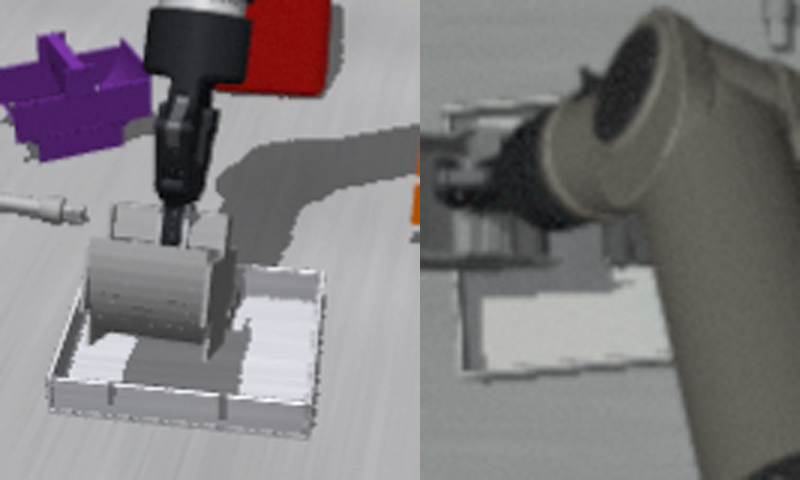

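Run:
```python
from wt import *
weigh(14)
```

```text
F [-0.13  0.23 -6.17 -1.23  0.01 -0.  ] std [0.66 0.62 0.53] t 15.7167 pos [0.5322 0.0531 0.1535] w 0.151 q [ 0.51  0.5  -0.56  1.96 -0.37  0.8  -1.25]
tilt 29.8 toolx [-0.007  0.497 -0.868] tooly [ 0.045 -0.867 -0.497]
```

Request:
apply_moves(travel=[[0,0,0]], turn=[[0,0,0]], grip=[1])

```text
t: 15.8
eef_pos: [0.5322, 0.0531, 0.1535]
tool_rot: [-0.166, 0.685, 0.198, -0.681]
contact_force: [0.3, -0.5, -6.0]
gripper_width: 0.151
```

Request:
apply_moves(travel=[[0,0,0]], turn=[[0,0,0]], grip=[1])

```text
t: 15.88
eef_pos: [0.5322, 0.0531, 0.1535]
tool_rot: [-0.166, 0.685, 0.198, -0.681]
contact_force: [-0.6, 0.4, -7.1]
gripper_width: 0.157
```

Request:
apply_moves(travel=[[0,0,0]], turn=[[0,0,0]], grip=[1])

```text
t: 15.97
eef_pos: [0.5322, 0.0531, 0.1535]
tool_rot: [-0.166, 0.685, 0.198, -0.681]
contact_force: [0.2, 0.1, -5.9]
gripper_width: 0.152
```

Request:
apply_moves(travel=[[0,0,0]], turn=[[0,0,0]], grip=[1])

```text
t: 16.05
eef_pos: [0.5322, 0.0531, 0.1535]
tool_rot: [-0.166, 0.685, 0.198, -0.681]
contact_force: [-0.3, 0.2, -6.5]
gripper_width: 0.151
```

The force suggests two pins out, but the wrist moment lies between one and two, so I'll check by sight: tilt back a little, raise the cup and look into the tray.

Request:
apply_moves(travel=[[0,0,0],[0,0,0],[0,0,0],[0,0,0],[-0.3,-0.13,0],[-0.7,-0.3,0],[-1.1,-0.5,0],[-1.5,-0.65,0]], turn=[[0,0,0.015],[0,0,0.025],[0,0,0.025],[0,0,0.025],[0,0,0.015],[0,0,0],[0,0,0],[0,0,0]], grip=[1,1,1,1,1,1,1,1])

```text
t: 16.72
eef_pos: [0.5286, 0.054, 0.1921]
tool_rot: [0.128, -0.692, -0.16, 0.692]
contact_force: [-0.3, 0.1, -6.3]
gripper_width: 0.148
```

Request:
apply_moves(travel=[[-1.8,-0.8,0],[-1.8,-0.8,0],[-1.8,-0.8,0],[-1.5,-0.65,0],[-1,-0.45,0],[-0.6,-0.27,0],[-0.3,-0.13,0],[0,0,0]], turn=[[0,0,0],[0,0,0],[0,0,0],[0,0,0],[0,0,0],[0,0,0],[0,0,0],[0,0,0]], grip=[1,1,1,1,1,1,1,1])

```text
t: 17.38
eef_pos: [0.5265, 0.0564, 0.3002]
tool_rot: [-0.127, 0.693, 0.161, -0.691]
contact_force: [0.1, 0.1, -7.0]
gripper_width: 0.149
```

Run:
```python
from wt import *
S,o=weigh(8)
a=S[100:285,195:310,::-1]
im=cv2.resize(a,None,fx=3.2,fy=3.2,interpolation=2)
cv2.imwrite("pics/s6.png",cv2.convertScaleAbs(im,alpha=1.3))
```

```text
F [-0.06 -0.05 -6.53 -1.02  0.    0.  ] std [0.45 0.6  0.67] t 17.7833 pos [0.5261 0.0563 0.2987] w 0.154 q [ 0.44  0.26 -0.52  1.84 -0.32  1.08 -1.43]
tilt 23.5 toolx [-0.009  0.399 -0.917] tooly [ 0.047 -0.916 -0.399]
```

View pics/s6.png

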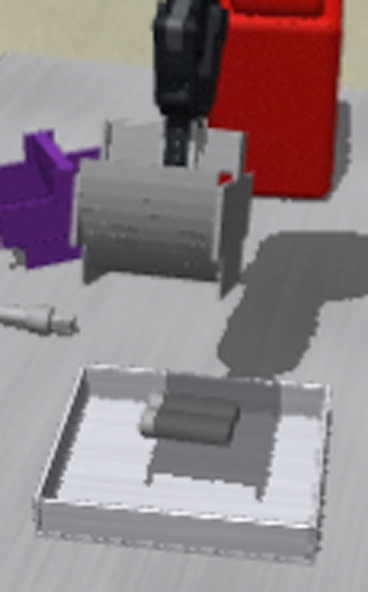

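Two pins lie side by side in the tray (at about (195,418) in the crop), and 6.5 N agrees with three left in the cup. I'll go back down and tilt for one more.

Request:
apply_moves(travel=[[0.4,0.18,0],[0.9,0.4,0],[1.4,0.6,0],[1.8,0.8,0],[2,0.87,0],[2,0.87,0],[1.8,0.8,0],[1.4,0.6,0]], turn=[[0,0,0],[0,0,0],[0,0,0],[0,0,0],[0,0,0],[0,0,0],[0,0,0],[0,0,0]], grip=[1,1,1,1,1,1,1,1])

```text
t: 18.45
eef_pos: [0.5299, 0.0557, 0.1644]
tool_rot: [-0.127, 0.695, 0.161, -0.689]
contact_force: [-0.7, -0.5, -6.3]
gripper_width: 0.152
```

Request:
apply_moves(travel=[[0.9,0.4,0],[0.5,0.22,0],[0.2,0.1,0],[0,0,0],[0,0,0],[0,0,0],[0,0,0],[0,0,0]], turn=[[0,0,0],[0,0,0],[0,0,-0.015],[0,0,-0.02],[0,0,-0.02],[0,0,-0.02],[0,0,-0.02],[0,0,-0.01]], grip=[1,1,1,1,1,1,1,1])

```text
t: 19.12
eef_pos: [0.5302, 0.0547, 0.1433]
tool_rot: [-0.167, 0.684, 0.2, -0.681]
contact_force: [0.1, -0.3, -6.7]
gripper_width: 0.153
```

Run:
```python
from wt import *
weigh(6); d,r=delta([.53,.052,.152],1.6,tilt=np.radians(33)); print(d.round(2),r.round(3))
```

```text
F [ 0.16 -0.2  -6.72 -1.3  -0.02  0.01] std [0.46 1.06 0.13] t 19.4167 pos [0.5296 0.0559 0.1431] w 0.156 q [ 0.51  0.51 -0.56  1.97 -0.37  0.78 -1.24]
tilt 30.0 toolx [-0.01   0.5   -0.866] tooly [ 0.047 -0.865 -0.499]
[-0.96 -0.11 -0.04] [ 0.022 -0.004 -0.053]
```

Request:
apply_moves(travel=[[-0.4,-0.2,0],[-0.3,0,0],[0,0,0],[0,0,0],[0,0,0],[0,0,0],[0,0,0],[0,0,0]], turn=[[0,0,0],[0,0,-0.01],[0,0,-0.016],[0,0,-0.016],[0,0,-0.01],[0,0,0],[0,0,0],[0,0,0]], grip=[1,1,1,1,1,1,1,1])

```text
t: 20.08
eef_pos: [0.5298, 0.0544, 0.1514]
tool_rot: [-0.184, 0.678, 0.22, -0.677]
contact_force: [0.5, 0.1, -6.6]
gripper_width: 0.153
```

Run:
```python
from wt import *
weigh(5)
```

```text
F [-0.11  0.35 -6.29 -1.41 -0.02 -0.  ] std [0.65 0.75 0.41] t 20.3333 pos [0.5298 0.0548 0.1516] w 0.15 q [ 0.56  0.53 -0.59  1.96 -0.41  0.81 -1.19]
tilt 33.2 toolx [-0.012  0.548 -0.837] tooly [ 0.049 -0.835 -0.548]
```

Request:
apply_moves(travel=[[0,0,0],[0,0,0],[0,0,0],[0,0,0],[0,0,0],[0,0,0],[0,0,0],[0,0,0]], turn=[[0,0,-0.01],[0,0,-0.016],[0,0,-0.016],[0,0,-0.01],[0,0,0],[0,0,0],[0,0,0],[0,0,0]], grip=[1,1,1,1,1,1,1,1])

```text
t: 21.0
eef_pos: [0.5301, 0.0543, 0.1514]
tool_rot: [-0.204, 0.672, 0.239, -0.671]
contact_force: [-0.4, -1.5, -6.2]
gripper_width: 0.152
```

Run:
```python
from wt import *
weigh(6)
```

```text
F [-0.09  0.18 -6.47 -1.51 -0.04 -0.01] std [0.58 0.57 0.35] t 21.3 pos [0.5301 0.0545 0.1515] w 0.151 q [ 0.6   0.56 -0.61  1.95 -0.45  0.83 -1.14]
tilt 36.5 toolx [-0.015  0.595 -0.804] tooly [ 0.049 -0.803 -0.595]
```

Request:
apply_moves(travel=[[0,0,0],[0,0,0],[0,0,0],[0,0,0],[0,0,0],[0,0,0],[0,0,0],[0,0,0]], turn=[[0,0,-0.01],[0,0,-0.014],[0,0,-0.014],[0,0,-0.01],[0,0,0],[0,0,0],[0,0,0],[0,0,0]], grip=[1,1,1,1,1,1,1,1])

```text
t: 21.97
eef_pos: [0.5303, 0.0539, 0.1512]
tool_rot: [-0.222, 0.665, 0.257, -0.665]
contact_force: [-1.1, 0.7, -7.1]
gripper_width: 0.15
```

Run:
```python
from wt import *
weigh(6)
```

```text
F [ 0.23 -0.03 -6.33 -1.64 -0.01 -0.  ] std [0.39 0.36 0.59] t 22.2667 pos [0.5303 0.054  0.1513] w 0.153 q [ 0.64  0.58 -0.64  1.94 -0.48  0.84 -1.1 ]
tilt 39.5 toolx [-0.016  0.636 -0.771] tooly [ 0.048 -0.77  -0.636]
```

Request:
apply_moves(travel=[[0,0,0],[0,0,0],[0,0,0],[0,0,0],[0,0,0],[0,0,0],[0,0,0],[0,0,0]], turn=[[0,0,-0.01],[0,0,-0.014],[0,0,-0.01],[0,0,0],[0,0,0],[0,0,0],[0,0,0],[0,0,0]], grip=[1,1,1,1,1,1,1,1])

```text
t: 22.93
eef_pos: [0.5305, 0.0536, 0.1512]
tool_rot: [-0.234, 0.661, 0.269, -0.661]
contact_force: [-0.5, -0.0, -6.8]
gripper_width: 0.153
```

Run:
```python
from wt import *
weigh(6)
```

```text
F [ 0.2   0.02 -6.23 -1.69 -0.04 -0.  ] std [0.73 0.24 0.48] t 23.2333 pos [0.5305 0.0537 0.1512] w 0.152 q [ 0.66  0.61 -0.65  1.94 -0.5   0.86 -1.07]
tilt 41.7 toolx [-0.018  0.665 -0.747] tooly [ 0.047 -0.746 -0.665]
```

Request:
apply_moves(travel=[[0,0,0],[0,0,0],[0,0,0],[0,0,0],[0,0,0],[0,0,0],[0,0,0],[0,0,0]], turn=[[0,0,-0.01],[0,0,-0.014],[0,0,-0.01],[0,0,0],[0,0,0],[0,0,0],[0,0,0],[0,0,0]], grip=[1,1,1,1,1,1,1,1])

```text
t: 23.9
eef_pos: [0.5309, 0.0535, 0.1513]
tool_rot: [0.247, -0.656, -0.282, 0.656]
contact_force: [-0.7, -0.8, -5.6]
gripper_width: 0.152
```

Run:
```python
from wt import *
weigh(6)
```

```text
F [-0.03  0.06 -5.26 -1.59 -0.02 -0.02] std [0.63 0.55 0.46] t 24.2 pos [0.5308 0.0535 0.1512] w 0.15 q [ 0.69  0.63 -0.66  1.94 -0.52  0.87 -1.04]
tilt 43.9 toolx [-0.019  0.693 -0.721] tooly [ 0.046 -0.72  -0.693]
```

The third pin is out: the force dropped from 6.3 to 5.3 N and the moment fell too. I'll level it smoothly.

Request:
apply_moves(travel=[[0,0,0],[0,0,0],[0,0,0],[0,0,0],[0,0,0],[0,0,0],[0,0,0],[0,0,0]], turn=[[0,0,0.015],[0,0,0.03],[0,0,0.04],[0,0,0.04],[0,0,0.04],[0,0,0.04],[0,0,0.04],[0,0,0.04]], grip=[1,1,1,1,1,1,1,1])

```text
t: 24.87
eef_pos: [0.5299, 0.0537, 0.1519]
tool_rot: [-0.146, 0.69, 0.179, -0.686]
contact_force: [-0.3, 0.4, -5.0]
gripper_width: 0.157
```

Request:
apply_moves(travel=[[0,0,0],[0,0,0],[0,0,0],[0,0,0],[0,0,0],[0,0,0],[0,0,0],[0,0,0]], turn=[[0,0,0.05],[0,0,0.05],[0,0,0.05],[0,0,0.05],[0,0,0.05],[0,0,0.05],[0,0,0.05],[0,0,0.04]], grip=[1,1,1,1,1,1,1,1])

```text
t: 25.53
eef_pos: [0.5263, 0.0614, 0.1575]
tool_rot: [-0.001, 0.713, 0.036, -0.7]
contact_force: [0.6, 0.4, -5.0]
gripper_width: 0.15
```

Run:
```python
from wt import *
weigh(6); d,r=delta([.53,.054,.21],1.6); print(d.round(2),r.round(3))
```

```text
F [ 0.13  0.37 -5.58 -0.08  0.07  0.01] std [0.44 1.13 0.48] t 25.8333 pos [0.5267 0.0592 0.1566] w 0.151 q [ 0.06  0.37 -0.32  1.99  0.09  0.78 -1.82]
tilt 3.3 toolx [ 0.017  0.056 -0.998] tooly [ 0.047 -0.997 -0.055]
[-5.35  0.24 -0.41] [ 0.018 -0.019  0.055]
```

Request:
apply_moves(travel=[[-0.7,-0.5,-0.08],[-1,-1,-0.17],[-0.8,-1.5,-0.25],[-0.4,-2,-0.33],[0,-2,-0.33],[0,-2,-0.33],[0,-2,-0.33],[0,-2,-0.33]], turn=[[0.005,-0.005,0.01],[0.005,-0.005,0.015],[0.005,-0.005,0.015],[0,0,0.01],[0,0,0],[0,0,0],[0,0,0],[0,0,0]], grip=[1,1,1,1,1,1,1,1])

```text
t: 26.5
eef_pos: [0.5465, 0.1822, 0.1904]
tool_rot: [-0.001, -0.706, -0.001, 0.708]
contact_force: [-0.1, -0.7, -6.3]
gripper_width: 0.153
```

Request:
apply_moves(travel=[[0,-2,-0.33],[0,-2,-0.33],[0,-1.5,-0.25],[0,-1.2,-0.2],[0,-0.8,-0.13],[0,-0.5,-0.08],[0,-0.2,0],[0,0,0]], turn=[[0,0,0],[0,0,0],[0,0,0],[0,0,0],[0,0,0],[0,0,0],[0,0,0],[0,0,0]], grip=[1,1,1,1,1,1,1,1])

```text
t: 27.17
eef_pos: [0.5608, 0.2716, 0.1919]
tool_rot: [0.001, -0.705, -0.001, 0.709]
contact_force: [-0.6, -0.1, -5.1]
gripper_width: 0.149
```

Run:
```python
from wt import *
S,o=weigh(6); d,r=delta([.553,.2755,.11],1.6); print(d.round(2),r.round(3))
cv2.imwrite("pics/s7.png",cv2.resize(S[150:384,130:360,::-1],None,fx=2.5,fy=2.5,interpolation=2))
```

```text
F [-0.38 -0.14 -5.1  -0.01 -0.02  0.  ] std [0.36 0.26 0.41] t 27.4667 pos [0.561  0.2709 0.192 ] w 0.155 q [-0.3   0.47 -0.33  1.72  0.17  0.98 -2.27]
tilt 0.3 toolx [-0.004  0.003 -1.   ] tooly [-0.002 -1.    -0.003]
[ 8.21 -0.44  0.76] [-0.031  0.004  0.003]
```

View pics/s7.png

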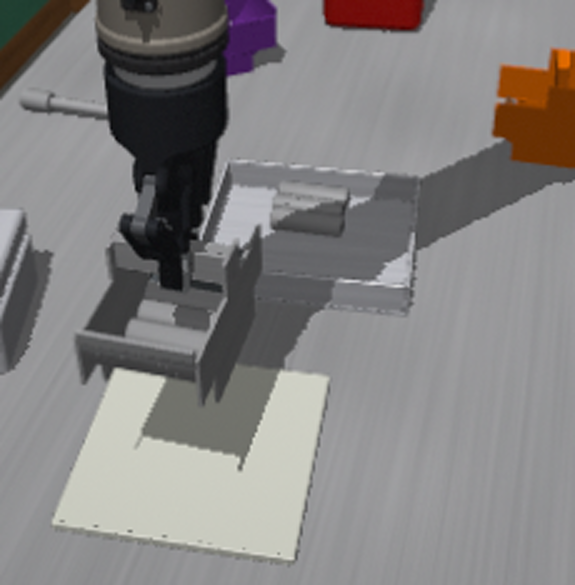

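The picture shows three pins in the tray near (310,207) and two in the cup near (170,325), and the cup hangs level over the tile. I'll lower it.

Request:
apply_moves(travel=[[0.5,-0.1,0.2],[1.0,-0.15,0.25],[1.5,-0.15,0.2],[1.5,-0.05,0.1],[1.5,0,0],[1.2,0,0],[0.7,0,0],[0.3,0,0]], turn=[[0,0,0],[0,0,0],[0,0,0],[0,0,0],[0,0,0],[0,0,0],[0,0,0],[0,0,0]], grip=[1,1,1,1,1,1,1,1])

```text
t: 28.13
eef_pos: [0.5518, 0.275, 0.1039]
tool_rot: [0.002, -0.706, 0.0, 0.708]
contact_force: [-0.3, 0.4, -5.0]
gripper_width: 0.148
```

Run:
```python
from wt import *
S,o=weigh(3); d,r=delta([.553,.2757,.0955],1.6); print(d.round(2),r.round(3))
```

```text
F [-0.6  -0.21 -5.32  0.    0.02  0.01] std [0.1  0.27 1.07] t 28.2833 pos [0.5527 0.2755 0.1055] w 0.156 q [-0.33  0.57 -0.31  1.8   0.22  0.81 -2.32]
tilt 0.3 toolx [-0.002  0.004 -1.   ] tooly [-0.003 -1.    -0.004]
[ 1.   -0.02 -0.04] [-0.033  0.002  0.004]
```

Request:
apply_moves(travel=[[0.3,0,0],[0.25,0,0],[0.2,0,0],[0.1,0,0],[0,0,0]], turn=[[0,0,0],[0,0,0],[0,0,0],[0,0,0],[0,0,0]], grip=[1,1,1,1,1])

```text
t: 28.7
eef_pos: [0.5551, 0.2767, 0.0996]
tool_rot: [-0.004, 0.709, 0.001, -0.706]
contact_force: [-0.2, 0.1, -5.5]
gripper_width: 0.15
```

Request:
apply_moves(travel=[[0.1,0,0],[0,0,0]], turn=[[0,0,0],[0,0,0]], grip=[1,1])

```text
t: 28.87
eef_pos: [0.5553, 0.2768, 0.0989]
tool_rot: [-0.004, 0.709, 0.001, -0.705]
contact_force: [0.8, 0.2, -5.4]
gripper_width: 0.147
```

Request:
apply_moves(travel=[[0.2,0,0],[0,0,0]], turn=[[0,0,0],[0,0,0]], grip=[1,1])

```text
t: 29.03
eef_pos: [0.5555, 0.2769, 0.097]
tool_rot: [-0.004, 0.709, 0.001, -0.705]
contact_force: [-1.2, 0.4, -5.0]
gripper_width: 0.154
```

Request:
apply_moves(travel=[[0.15,0,0],[0,0,0]], turn=[[0,0,0],[0,0,0]], grip=[1,1])

```text
t: 29.2
eef_pos: [0.5555, 0.2769, 0.0953]
tool_rot: [-0.004, 0.709, 0.001, -0.705]
contact_force: [-0.4, 0.5, -5.1]
gripper_width: 0.15
```

Request:
apply_moves(travel=[[0.15,0,0],[0,0,0]], turn=[[0,0,0],[0,0,0]], grip=[1,1])

```text
t: 29.37
eef_pos: [0.5558, 0.2775, 0.0951]
tool_rot: [-0.004, 0.709, 0.001, -0.705]
contact_force: [0.3, -0.6, -4.1]
gripper_width: 0.151
```

Run:
```python
from wt import *
weigh(3)
```

```text
F [-0.7  -0.67 -1.35 -0.26  0.08 -0.04] std [0.34 0.18 0.58] t 29.5167 pos [0.5557 0.2777 0.095 ] w 0.153 q [-0.34  0.58 -0.3   1.8   0.23  0.78 -2.33]
tilt 0.6 toolx [ 0.006  0.009 -1.   ] tooly [-0.004 -1.    -0.009]
```

The cup is touching the tile: the load fell to 1.4 N at z 0.095, where I expected contact. I'll open gently and check it's free before retreating.

Request:
apply_moves(travel=[[0.05,0,0],[0,0,0],[0,0,0],[0,0,0],[0,0,0],[0,0,0],[0,0,0]], turn=[[0,0,0],[0,0,0],[0,0,0],[0,0,0],[0,0,0],[0,0,0],[0,0,0]], grip=[1,0.82,0.76,0.7,0.6,0.5,0.4], newtons=20)

```text
t: 30.1
eef_pos: [0.558, 0.2795, 0.0965]
tool_rot: [-0.006, 0.711, 0.003, -0.703]
contact_force: [0.4, -0.4, -0.2]
gripper_width: 0.594
```

Run:
```python
from wt import *
weigh(3)
```

```text
F [-0.09 -0.07 -0.31 -0.03  0.04  0.01] std [0.1 0.8 0.4] t 30.25 pos [0.5578 0.2794 0.0964] w 0.604 q [-0.34  0.58 -0.3   1.8   0.23  0.78 -2.33]
tilt 0.9 toolx [ 0.011  0.012 -1.   ] tooly [-0.004 -1.    -0.012]
```

Request:
apply_moves(travel=[[-0.7,0,0],[-1.5,0,0],[-2.2,0,0],[-2.5,0,0],[-3,0,0],[-3,0,0],[-3,0,0],[-1,0,0]], turn=[[0,0,0],[0,0,0],[0,0,0],[0,0,0],[0,0,0],[0,0,0],[0,0,0],[0,0,0]], grip=[0.4,0.4,0.4,0.4,0.4,0.4,0.4,0.4])

```text
t: 30.92
eef_pos: [0.5533, 0.276, 0.2714]
tool_rot: [-0.004, 0.708, 0.002, -0.706]
contact_force: [0.8, 0.1, 0.6]
gripper_width: 0.598
```

Run:
```python
from wt import *
S,o=weigh(2)
_,c=wire(S,"side",np.array([.5535,.2757,.093]),1.57,0,(130,160,340,384),2.6)
cv2.imwrite("pics/s8.png",c)
```

```text
F [ 0.62 -0.24  0.31  0.   -0.04  0.01] std [0.04 0.08 0.14] t 31.0167 pos [0.5531 0.2757 0.2694] w 0.607 q [-0.3   0.39 -0.35  1.66  0.14  1.11 -2.25]
tilt 0.5 toolx [ 0.002  0.008 -1.   ] tooly [-0.003 -1.    -0.008]
```

View pics/s8.png

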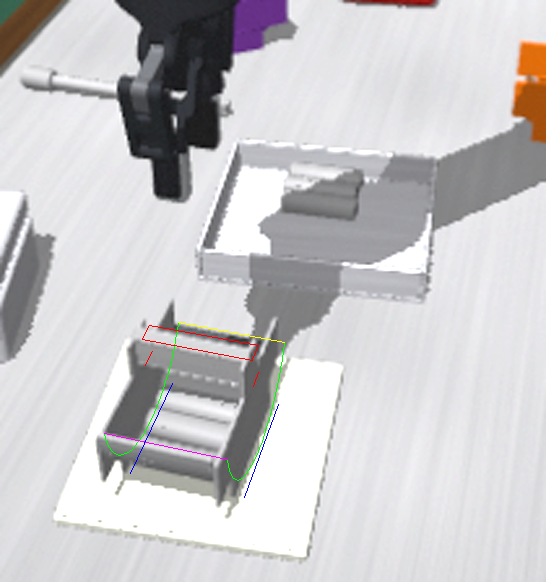

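The last picture shows the cup upright and centred on the tile with two pins inside. Three pins are in the tray, and the gripper is clear of everything.

```bash
python3 -c "
from station import bot; print(bot.hand_in())"
```

```text
the job is handed in; nothing more can be done
None
```

I poured exactly three pins into the tray, then stood the cup upright on the white tile with the other two still in it. I let go and handed the job in at about 31 s of the 72 s allowed.

- **Pins out:** the cup's weight fell from about 8.4 N to 6.5 N after two pins and 5.3 N after three. The last picture shows three pins in the tray and two in the cup.
- **Disagreement on the way:** around 30° of tilt the force said two pins were out, but the wrist moment fell between one and two. I raised the cup to look, saw two pins in the tray, and then poured the third.
- **Placing:** contact came at the expected height, with about 5 N of load easing off. The cup is within about 5 mm of the tile's middle, judged by an overlay on the side picture; I did not measure it again after letting go.
- **Bystanders:** no move went near the jerry can, extension bar or caliper. I did not check their positions against the first pictures at the end.

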